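# Sort two shaft keys into their length rows

## Task

Two loose steel shaft keys, one long and one short, lie on the black mat of the inspection bench. Put each one into the empty middle place of the grey tray that holds keys of its own length, lying flat, centred on the place and parallel to its neighbours. Set the keys down gently, do not drop them, and let go.

Things in the scene. Friction and masses are not known exactly. Their poses are not given: they have to be found in the camera images.
- key_long: Long loose shaft key: plain steel bar with half-round ends, 100 mm long, 22 mm wide, 14 mm high, about 235 g, lying flat on a 2 mm black rubber mat between the two trays. Origin: centre of its underside; x along its length, y across its width, z up.
- key_short: Short loose shaft key: as the long one (22 mm wide, 14 mm high) but 63 mm long, about 140 g, lying flat on the same mat. Origin: centre of its underside; x along its length, y across its width, z up.
- tray_long_gap (a point): Centre of the empty middle place of the long-key tray, on its floor, 8 mm above the table. The tray is a fixed grey plastic tray, 150 mm (x) by 220 mm (y), with a rim 6 mm above its floor. It has three places side by side along y, 75 mm apart, each marked by a dark flat strip; the outer two hold fixed 100 mm keys, 14 mm high, the middle one is empty. x: the direction in which the keys lie lengthwise; y: along the row; z up.
- tray_short_gap (a point): The same point on the short-key tray: an equal grey tray whose outer two places hold fixed 63 mm keys. Centre of the empty middle place, on the tray's floor, 8 mm above the table; x lengthwise along the keys, y along the row, z up. Either tray may stand on the left or the right.
Mind the look-alikes: they are no part of the job. Leave any pink look-alike of the key_short alone. What is shaped like the key_long but green is not meant.

How it is judged:
By the outcome, as a careful person would: the job done as asked, in the order asked, and still so for the second after the job is handed in, with the robot touching nothing.
It also fails if it takes over 48 s, if anything falls off the work surface, if the arm or the gripper's body presses on something with over 40 N, if the wrist force passes 120 N, or if a joint passes its speed limit or range.

## Robot

A 7-joint arm with a two-finger parallel gripper is mounted at the origin on the work surface. World frame = base frame: x ahead of the robot, y to its left, z up, the work surface at z = 0. Lengths are in m, angles in rad, forces in N, time in s.
With the tool pointing down it reaches from about 0.35 to 0.9 m from the base axis. Payload 8.1 kg.
Tool frame: the origin (TCP) lies midway between the tips of the shut fingers; the grasp point (between the pads) lies 19 mm behind it; z points along the fingers, y is the line along which they close (so a half turn about z gives the same grasp; the last joint's range is limited). The gripper opens to 92 mm and grips with 3 to 60 N. Pads are 19 mm wide; open, the fingers measure 130 mm over their backs; the gripper's body (75 mm by 190 mm) begins 47 mm behind the grasp point.
Start: joints at [-0.103, 0.434, 0.025, 1.573, -0.012, 1.134, -0.075], TCP at [0.625, -0, 0.191] pointing down, gripper open.
Joint ranges: [-2.62, 2.62], [-0.44, 2.09], [-1.27, 1.32], [0.08, 2.57], [-1.32, 4.46], [0.12, 2], [-2.74, 2.74]. Speed limits (rad/s): [2.22, 2.22, 3.01, 3.01, 3.14, 3.14, 3.14].

## Interface

Orientations are given as a rotation vector (axis times angle).
In Python, from cell import arm gives the robot as it stands.
- The arm moves only by the tool arm_command, never from a script. Its arguments are lists of equal length, an entry for each row: "dp": the shift along the tool's x, y, z in units of 25 mm (1.0 is 25 mm), a list of three; "angular": the turn, a rotation vector about the tool's x, y, z in units of 0.15 rad (1.0 is 0.15 rad), a list of three; "claw": the opening, from 0 (shut) to 1 (fully open). In form: {"dp": [[x, y, z], ...], "angular": [[rx, ry, rz], ...], "claw": [claw, ...]}. A call has 1 to 10 rows; each row shifts and turns the commanded pose from where the row before left it, along the tool's axes as they then stand; what a row does not reach is not made up. A row lasts 1/10 s, in which the tool goes at most 50 mm and 8.59 degrees, less where a joint would pass 70% of its speed; a pose out of reach is approached as far as the arm can. A call with a number of a shift or a turn outside -1 to 1 is refused whole. A call with a gripper value outside its range is refused whole. The fingers move at their own pace and stop on an object; "force" is the grip in N (left out, the last holds). Time passes only in rows, so rows that do not move let the fingers close. It gives the time, the measured TCP pose, the force, the opening and the grip force at its end, in the units of the state.
- arm.observe(): the state, without advancing time (a new reading comes with each control period).
- arm.get_image(name): name is "scene" or "side" or "wrist"; returns a dict with "frame" (480x640x3 uint8, red, green, blue), "z_map" (480x640 float32, m along the optical axis (not along the pixel's ray), 0 where there is no reading), "K" (3x3 intrinsics, pixels), "R" (3x3) and "t" (3): a world point X has camera coordinates R X + t. Camera axes: x right, y down, z forward; pixel columns grow to the right and rows downward; lengths in m; the calibration is good to about 2 mm. A picture is of the moment at which its call begins.
- arm.sign_off(): hands the job in; it is judged then, once.
The state is a dict: "clock": time; "joints": joint angles; "dq": joint speeds; "joint_efforts": joint torques, N m; "position": TCP position; "ee_rot": TCP orientation; "force": force on the tool from outside, world axes, zero at the start; "ft_torque": the same for the moment, N m; "width": opening from 0.0 (shut) to 1.0 (fully open); "gripper_force": force on a finger pad.
Only numpy, scipy, OpenCV 4.12 (cv2) and the standard library are available. Lean on these libraries where they do the work, as an engineer would, in place of code of your own. Each camera call takes 0.05 s, during which the arm holds its last target. There are 200 camera calls.

## Working session

There is one attempt and no reset: what is moved stays moved. The work goes in short steps, Python scripts to look and compute and a tool call to move; the robot and the scene stay as the last step left them, time stands still between calls to the robot, and variables do not carry over. Pictures are saved under pics/ and viewed, at most 10 in all, crops included, and the job is handed in when it is done.

Besides the shell and the picture viewer there is one more tool, called after "Request:" by a JSON object that holds its "name" and its "arguments", one argument or row to a line. arm_command: Moves the arm, as the interface text tells. Its arguments: {"type":"object","properties":{"dp":{"type":"array","items":{"type":"array","items":{"type":"number"}}},"angular":{"type":"array","items":{"type":"array","items":{"type":"number"}}},"claw":{"type":"array","items":{"type":"number"}},"force":{"type":"number"}},"required":["dp","angular","claw"]}

```bash
mkdir -p pics; ls; python3 - <<'E'
from cell import arm
import cv2,numpy as np,pickle
s=arm.observe();print({k:np.round(v,3) for k,v in s.items()})
a=arm.get_image("scene");w=arm.get_image("wrist")
pickle.dump((a,w),open('im0.pkl','wb'))
for n,i in(("scene",a),("wrist",w)):
    cv2.imwrite(f"pics/{n}0.png",i["frame"][...,::-1])
    print(n,-i["R"].T@i["t"],i["R"],i["K"])
E
```

```text
pics
{'clock': np.float64(0.0), 'joints': array([-0.103,  0.435,  0.025,  1.574, -0.012,  1.134, -0.075]), 'dq': array([ 0.002, -0.001,  0.002, -0.001, -0.001,  0.   , -0.001]), 'joint_efforts': array([ 0.0000e+00, -6.6785e+01,  9.8500e-01, -3.1446e+01, -6.1000e-02,
        4.3000e-02,  0.0000e+00]), 'position': array([ 0.624, -0.   ,  0.19 ]), 'ee_rot': array([-2.221e+00, -2.221e+00,  2.000e-03]), 'force': array([ 0.132,  0.051, -0.253]), 'ft_torque': array([ 0.012, -0.04 , -0.046]), 'gripper_force': np.float64(0.0), 'width': np.float64(1.002)}
scene [1.22610493 0.175557   0.90284298] [[-0.30404362  0.95259604  0.01087495]
 [ 0.78478832  0.25692253 -0.56400186]
 [-0.54005996 -0.16294663 -0.8257019 ]] [[530.8898023    0.         317.64447571]
 [  0.         530.8898023  244.72406871]
 [  0.           0.           1.        ]]
wrist [0.62449752 0.07931103 0.38216025] [[ 9.99998559e-01 -3.99764433e-04 -1.64982389e-03]
 [ 1.06745575e-04 -9.55144645e-01  2.96139656e-01]
 [-1.69420655e-03 -2.96139406e-01 -9.55143226e-01]] [[425.15795888   0.         321.31889769]
 [  0.         425.15795888 242.2914259 ]
 [  0.           0.           1.        ]]
```

View pics/scene0.png

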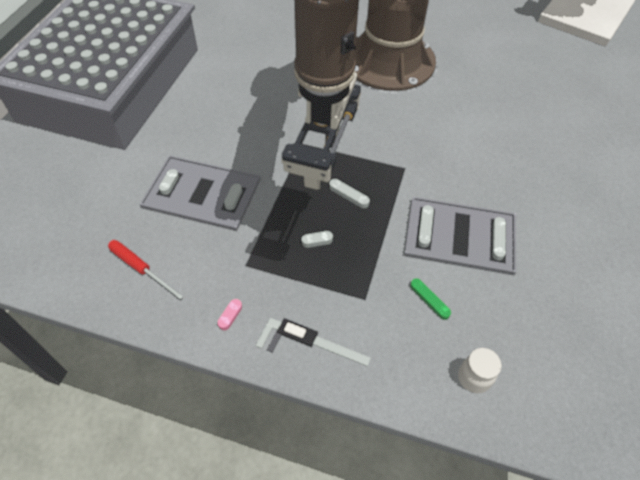

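View pics/wrist0.png

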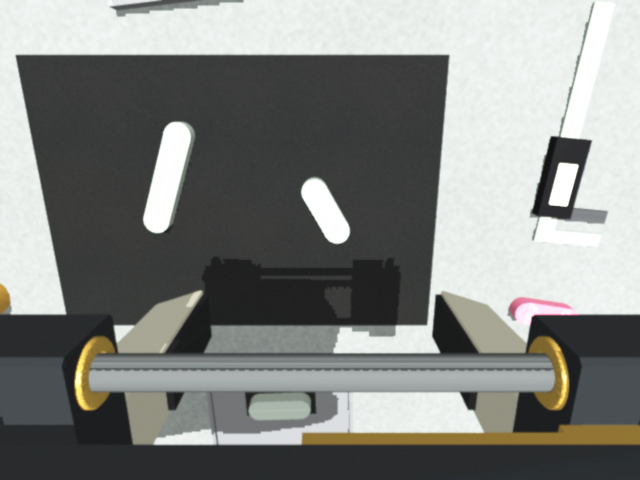

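Scene: the mat holds the long key at (350,193) and the short key at (317,239). The short tray is on the left, strip at (200,190), and the long tray is on the right, strip at (462,235). The pink and green decoys are off the mat. Wrist: long key at (168,178), short key at (326,211).

```bash
cat > h.py <<'E'
import cv2,numpy as np
def cast(im,uv,z):
    uv=np.atleast_2d(np.asarray(uv,float));d=np.c_[uv,np.ones(len(uv))]@np.linalg.inv(im["K"]).T@im["R"]
    c=-im["R"].T@im["t"];return (c+d*((z-c[2])/d[:,2])[:,None])[:,:2]
def blobs(im,mask,z,lo=80,hi=20000):
    out=[]
    for c in cv2.findContours(mask.astype(np.uint8),cv2.RETR_EXTERNAL,cv2.CHAIN_APPROX_NONE)[0]:
        if not lo<cv2.contourArea(c)<hi: continue
        p=cast(im,c[:,0],z)*1000
        (x,y),(w,h),_=r=cv2.minAreaRect(p.astype(np.float32));b=cv2.boxPoints(r)
        e=max(b[1]-b[0],b[2]-b[1],key=np.linalg.norm)
        out.append((np.round(c[:,0].mean(0)),np.round((x,y),1),np.round(sorted((w,h)),1),round(np.degrees(np.arctan2(e[1],e[0]))%180,1)))
    return out
E
python3 - <<'E'
from h import *;import pickle
a,w=pickle.load(open('im0.pkl','rb'))
f=w["frame"];g=f.min(2)
m=np.zeros(g.shape,bool);m[70:255,70:425]=True
print(g[178,168],g[100,250])
for t in(120,200,235):print("wrist",t,blobs(w,(g>t)&m,.016,300))
f=a["frame"];g=f.min(2)
print(f[178,170],f[226,425],f[197,232],f[190,202],f[235,462])
for s in((slice(150,235),slice(135,265)),(slice(195,275),slice(400,520))):
    m=np.zeros(g.shape,bool);m[s]=1
    print("bright");[print(b) for b in blobs(a,(g>150)&m,.022)]
    print("dark");[print(b) for b in blobs(a,(g<50)&m,.008)]
m=np.zeros(g.shape,bool);m[160:265,270:395]=1
print("mat");[print(b) for b in blobs(a,(g>120)&m,.016)]
E
```

```text
254 61
wrist 120 [(array([325., 210.]), array([627.5,  -5.6]), array([24.1, 65.1]), np.float32(119.6)), (array([167., 176.]), array([490.3,  23.1]), array([ 24.4, 102. ]), np.float32(70.1))]
wrist 200 [(array([325., 211.]), array([627.6,  -5.7]), array([22.9, 63.2]), np.float32(119.3)), (array([166., 177.]), array([490. ,  23.1]), array([ 22.7, 100. ]), np.float32(70.7))]
wrist 235 [(array([325., 211.]), array([627.6,  -5.8]), array([22. , 62.1]), np.float32(119.5)), (array([166., 177.]), array([490.1,  23. ]), array([21.9, 99.2]), np.float32(70.5))]
[197 202 198] [197 203 198] [122 127 123] [67 67 66] [65 68 69]
bright
(array([182., 194.]), array([ 595.7, -297.6]), array([131.1, 165.9]), np.float32(92.3))
(array([183., 195.]), array([ 596.9, -298.2]), array([235.7, 289.9]), np.float32(108.3))
dark
bright
(array([460., 235.]), array([533.3, 268.6]), array([132.4, 204.5]), np.float32(96.0))
(array([458., 234.]), array([528.4, 274.9]), array([199. , 276.1]), np.float32(108.1))
dark
mat
(array([317., 238.]), array([631. ,  -5.8]), array([31.3, 64.7]), np.float32(118.9))
(array([389., 238.]), array([575.5, 125.2]), array([ 33.7, 152.5]), np.float32(13.1))
(array([344., 188.]), array([485.9,  12.4]), array([ 34.6, 129. ]), np.float32(64.0))
(array([280., 172.]), array([ 487.1, -137.6]), array([33.8, 77.1]), np.float32(12.4))
```

Request:
{"name": "arm_command", "arguments": {
  "dp": [
    [0.15,-0.9,0.6],
    [0.15,-0.9,0.6],
    [0.15,-0.9,0.6],
    [0.15,-0.9,0.6],
    [0.15,-0.9,0.6],
    [0.17,-0.86,0.6],
    [0,0,0],
    [0,0,0],
    [0,0,0],
    [0,0,0]
  ],
  "angular": [
    [0,0,0],
    [0,0,0],
    [0,0,0],
    [0,0,0],
    [0,0,0],
    [0,0,0],
    [0,0,0.75],
    [0,0,0.75],
    [0,0,0.77],
    [0,0,0]
  ],
  "claw": [0.7,0.7,0.7,0.7,0.7,0.7,0.7,0.7,0.7,0.7],
  "force": 25
}}

```text
clock: 1.1
position: [0.4907, 0.023, 0.1003]
ee_rot: [-2.567, -1.811, 0.001]
force: [-0.3, -0.2, 0.8]
width: 0.698
gripper_force: 0.0
```

```bash
cat >> h.py <<'E'
from scipy.spatial.transform import Rotation as Ro
def state(arm):
    s=arm.observe();R=Ro.from_rotvec(s["ee_rot"]).as_matrix()
    print("t",round(s["clock"],2),"p",np.round(np.array(s["position"])*1000,1),"xhead",round(np.degrees(np.arctan2(R[1,0],R[0,0])),1),"z",R[:,2].round(3),"F",np.round(s["force"],1),"w",round(s["width"],3),"gf",round(s["gripper_force"],1))
    return s,R
E
python3 - <<'E'
from h import *;from cell import arm
state(arm);w=arm.get_image("wrist");g=w["frame"].min(2)
cv2.imwrite("pics/w1.png",w["frame"][...,::-1])
for b in blobs(w,g>235,.016,300):print(b)
E
```

```text
t 1.1 p [490.7  23.  100.3] xhead 70.4 z [-0.001 -0.    -1.   ] F [-0.3 -0.2  0.8] w 0.698 gf 0.0
(array([221., 423.]), array([366.6, -97.7]), array([20.5, 44.2]), np.float32(50.9))
(array([ 93., 296.]), array([322.4,  33. ]), array([17.5, 37.8]), np.float32(36.8))
(array([528., 205.]), array([626.8,  -5.8]), array([21.9, 62.2]), np.float32(119.7))
(array([319., 221.]), array([492.3,  31.1]), array([21.7, 81.5]), np.float32(70.3))
(array([289.,  54.]), array([510.5, 135.6]), array([17.2, 29.3]), np.float32(106.9))
(array([430.,  10.]), array([598.3, 130.5]), array([14.3, 37.1]), np.float32(180.0))
(array([343.,  23.]), array([546.2, 138.4]), array([30.7, 68.3]), np.float32(179.0))
(array([80., 11.]), array([402.3, 195.3]), array([15.8, 19.6]), np.float32(160.4))
(array([ 9., 51.]), array([355. , 192.4]), array([14.2, 53.1]), np.float32(57.7))
```

View pics/w1.png

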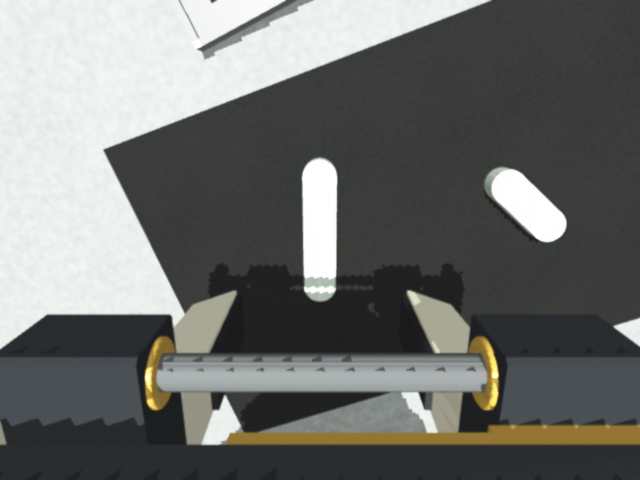

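The view shows the long key upright at (319,221), centred between the fingers. I'll descend and grip.

Request:
{"name": "arm_command", "arguments": {
  "dp": [
    [0,-0.03,0.9],
    [0,0,0.9],
    [0,0,0.9],
    [0,0,0.6],
    [0,0,0.3],
    [0,0,0.17],
    [0,0,0],
    [0,0,0],
    [0,0,0],
    [0,0,0]
  ],
  "angular": [
    [0,0,0],
    [0,0,0],
    [0,0,0],
    [0,0,0],
    [0,0,0],
    [0,0,0],
    [0,0,0],
    [0,0,0],
    [0,0,0],
    [0,0,0]
  ],
  "claw": [0.7,0.7,0.7,0.7,0.7,0.7,0.7,0.1,0.1,0.1],
  "force": 25
}}

```text
clock: 2.15
position: [0.4907, 0.0233, 0.0068]
ee_rot: [2.565, 1.813, 0.001]
force: [0.1, -0.1, 1.2]
width: 0.486
gripper_force: 0.0
```

Request:
{"name": "arm_command", "arguments": {
  "dp": [
    [0,0,0],
    [0,0,0],
    [0,0,0]
  ],
  "angular": [
    [0,0,0],
    [0,0,0],
    [0,0,0]
  ],
  "claw": [0.1,0.1,0.1]
}}

```text
clock: 2.45
position: [0.4903, 0.0232, 0.0064]
ee_rot: [2.566, 1.813, 0.0]
force: [0.0, -0.7, -1.3]
width: 0.228
gripper_force: 0.0
```

Request:
{"name": "arm_command", "arguments": {
  "dp": [
    [0,0,0],
    [0,0,0],
    [0,0,-0.3],
    [0,0,-0.8],
    [0,0,-0.9],
    [0,0,-0.9],
    [0,0,-0.9],
    [0,0,-0.4],
    [0,0,0]
  ],
  "angular": [
    [0,0,0],
    [0,0,0],
    [0,0,0],
    [0,0,0],
    [0,0,0],
    [0,0,0],
    [0,0,0],
    [0,0,0],
    [0,0,0]
  ],
  "claw": [0.1,0.1,0.1,0.1,0.1,0.1,0.1,0.1,0.1]
}}

```text
clock: 3.35
position: [0.4913, 0.0234, 0.1126]
ee_rot: [2.565, 1.812, 0.004]
force: [0.1, -0.1, 0.1]
width: 0.095
gripper_force: 0.0
```

```bash
python3 - <<'E'
from h import *;from cell import arm;import pickle
state(arm)
w=arm.get_image("wrist");cv2.imwrite("pics/w2.png",w["frame"][...,::-1])
a=arm.get_image("scene");g=a["frame"].min(2)
for s in((slice(150,235),slice(135,265)),(slice(195,275),slice(400,520))):
    m=np.zeros(g.shape,bool);m[s]=1
    for t in(170,180):print("bright",t);[print(b) for b in blobs(a,(g>t)&m,.022)]
    print("dark");[print(b) for b in blobs(a,(g<85)&m,.008)]
E
```

```text
t 3.35 p [491.3  23.4 112.6] xhead 70.5 z [ 0.003  0.001 -1.   ] F [ 0.1 -0.1  0.1] w 0.095 gf 0.0
bright 170
(array([232., 194.]), array([ 581.8, -212.3]), array([23.7, 61.8]), np.float32(1.7))
(array([168., 179.]), array([ 585.9, -362.1]), array([23.9, 61. ]), np.float32(2.4))
bright 180
(array([232., 194.]), array([ 581.2, -211.8]), array([22.7, 59.3]), np.float32(1.6))
(array([168., 179.]), array([ 586.9, -361.6]), array([22.7, 59. ]), np.float32(1.7))
dark
(array([201., 191.]), array([ 584.4, -286.8]), array([27.7, 67.8]), np.float32(2.8))
bright 170
(array([500., 236.]), array([513.5, 348.1]), array([21.9, 99.9]), np.float32(6.4))
(array([426., 224.]), array([529.2, 199. ]), array([20.5, 99.6]), np.float32(6.1))
bright 180
(array([499., 236.]), array([513.1, 348.1]), array([20.6, 97.4]), np.float32(5.4))
(array([426., 224.]), array([529.3, 199. ]), array([20.1, 96.2]), np.float32(6.0))
dark
(array([461., 234.]), array([521.5, 273.6]), array([ 28.3, 105. ]), np.float32(6.0))
```

View pics/w2.png

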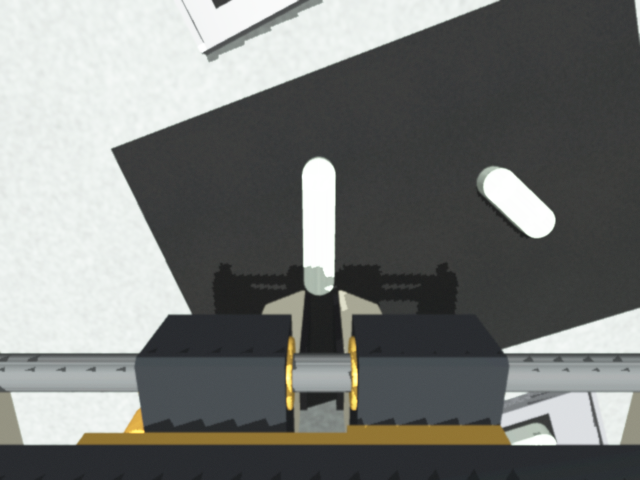

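The fingers closed to 0.095 and the key is still lying at (319,225), unmoved, so the grasp slipped. I'll retry lower and check the grip before lifting.

Request:
{"name": "arm_command", "arguments": {
  "dp": [
    [0,0,0],
    [0,0,0],
    [0,0,0.5],
    [0,0,0.9],
    [0,0,0.9],
    [0,0,0.9],
    [0,0,0.6],
    [0,0,0.35],
    [0,0,0.2],
    [0,0,0]
  ],
  "angular": [
    [0,0,0],
    [0,0,0],
    [0,0,0],
    [0,0,0],
    [0,0,0],
    [0,0,0],
    [0,0,0],
    [0,0,0],
    [0,0,0],
    [0,0,0]
  ],
  "claw": [0.55,0.55,0.55,0.55,0.55,0.55,0.55,0.55,0.55,0.55]
}}

```text
clock: 4.45
position: [0.4901, 0.0232, 0.0021]
ee_rot: [-2.565, -1.813, 0.001]
force: [-0.8, -0.4, 0.5]
width: 0.549
gripper_force: 0.0
```

Request:
{"name": "arm_command", "arguments": {
  "dp": [
    [0,0,0],
    [0,0,0],
    [0,0,0],
    [0,0,0],
    [0,0,0],
    [0,0,0],
    [0,0,0],
    [0,0,0]
  ],
  "angular": [
    [0,0,0],
    [0,0,0],
    [0,0,0],
    [0,0,0],
    [0,0,0],
    [0,0,0],
    [0,0,0],
    [0,0,0]
  ],
  "claw": [0,0,0,0,0,0,0,0],
  "force": 40
}}

```text
clock: 5.25
position: [0.4903, 0.0232, 0.0025]
ee_rot: [2.566, 1.813, -0.0]
force: [0.2, 0.2, 0.1]
width: 0.004
gripper_force: 0.0
```

```bash
python3 - <<'E'
from h import *;from cell import arm
s,R=state(arm)
o=[]
for n in("side","wrist"):
    a=arm.get_image(n);f=a["frame"].copy()
    for p in ([.490,.023,.016],s["position"]):
        q=a["K"]@(a["R"]@np.array(p)+a["t"]);q=q[:2]/q[2];print(n,p,q)
        cv2.drawMarker(f,tuple(int(v) for v in q),(255,0,0) if p[2]==.016 else (0,0,255),cv2.MARKER_CROSS,12,1)
    o.append(cv2.resize(f,(400,300)) if n=="wrist" else cv2.resize(f,(800,600)))
    cv2.imwrite(f"pics/{n}3.png",o[-1][...,::-1])
E
```

```text
t 5.25 p [490.3  23.2   2.5] xhead 70.5 z [ 0. -0. -1.] F [0.2 0.2 0.1] w 0.004 gf 0.0
side [0.49, 0.023, 0.016] [389.75696313 294.95005165]
side [0.49031244 0.02324203 0.00252686] [388.92418171 300.4330296 ]
wrist [0.49, 0.023, 0.016] [320.79059636 292.781314  ]
wrist [0.49031244 0.02324203 0.00252686] [321.26164625 280.83628422]
```

View pics/side3.png

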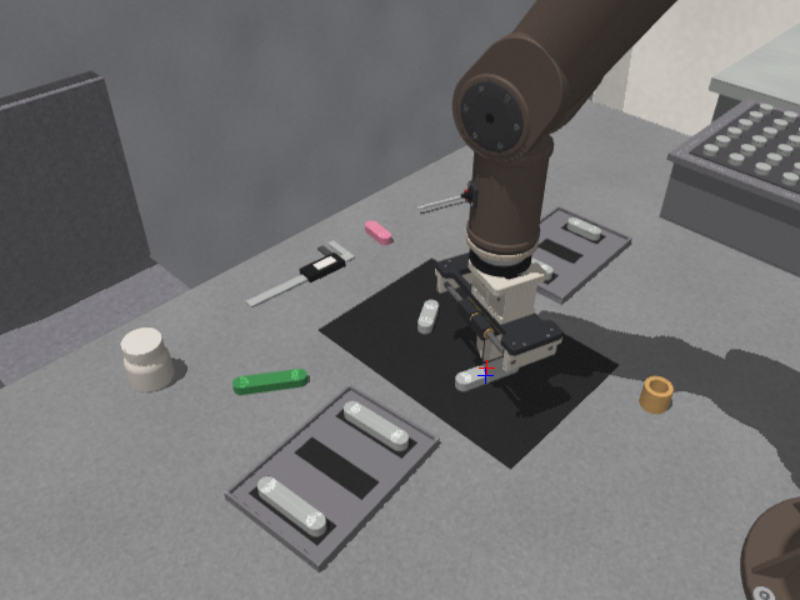

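View pics/wrist3.png

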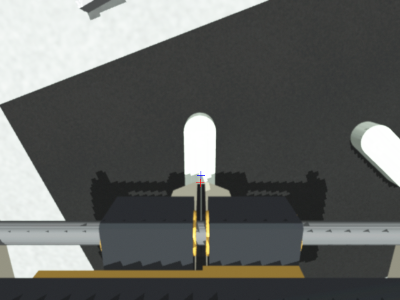

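The side view shows the shut fingers ending above the key, which runs from about (465,380) to (515,365). The reported TCP projects below them, at (486,375). I'll measure the real fingertip height from depth.

```bash
cat >> h.py <<'E'
def cloud(im):
    v,u=np.indices(im["z_map"].shape);z=im["z_map"]
    c=np.stack([u*z,v*z,z],-1)@np.linalg.inv(im["K"]).T
    return (c-im["t"])@im["R"]
E
python3 - <<'E'
from h import *;from cell import arm
s,R=state(arm);p=np.array(s["position"])
for n in("side","wrist","scene"):
    a=arm.get_image(n);X=cloud(a);ok=a["z_map"]>0
    L=(X-p)@R*1000   # tool coords mm
    g=a["frame"].min(2)
    near=ok&(abs(L[...,0])<70)&(abs(L[...,1])<100)
    dark=near&(g<80)
    print(n,"n",near.sum(),"mat world z",np.percentile(X[...,2][dark&(X[...,2]<.03)],[10,50,90]).round(4) if dark.any() else None)
    k=near&(abs(L[...,1])<25)&(X[...,2]<.09)
    for lo in range(0,90,6):
        q=k&(X[...,2]*1000>=lo)&(X[...,2]*1000<lo+6)
        if q.sum()>5:print(lo,q.sum(),"tool x",np.percentile(L[...,0][q],[5,50,95]).round(0),"y",np.percentile(L[...,1][q],[5,50,95]).round(0))
E
```

```text
t 5.35 p [490.3  23.2   2.5] xhead 70.5 z [ 0. -0. -1.] F [ 0.2 -0.3 -0.3] w 0.001 gf 0.0
side n 27224 mat world z [0.0007 0.0024 0.0041]
0 832 tool x [-60.  25.  67.] y [-24. -12.  23.]
6 116 tool x [-38.  10.  48.] y [-13. -11.  -4.]
12 411 tool x [-20.  13.  45.] y [-11.  -1.  10.]
18 45 tool x [-22.  11.  43.] y [-11.  -2.   9.]
42 17 tool x [ 9.  9. 11.] y [-7.  2. 10.]
48 33 tool x [ 1.  9. 11.] y [-16.  -2.  13.]
54 57 tool x [-5.  9. 11.] y [-18. -11.  16.]
60 47 tool x [-3.  9. 11.] y [-18. -11.  15.]
66 41 tool x [ 3. 10. 11.] y [-18.  -8.  12.]
72 23 tool x [ 4.  9. 11.] y [-19. -13.  -4.]
78 19 tool x [-2. 10. 12.] y [-19. -14.  -5.]
wrist n 158310 mat world z [-0.0005  0.0003  0.0011]
0 8252 tool x [-6. 43. 68.] y [-23.   2.  23.]
6 96 tool x [43. 48. 49.] y [-9. -1.  8.]
12 5094 tool x [ 1. 24. 45.] y [-11.  -1.   9.]
36 238 tool x [-3.  9. 10.] y [-6. -0.  6.]
42 421 tool x [-5. 10. 10.] y [-11.   0.  11.]
48 622 tool x [ 8. 10. 10.] y [-15.   1.  15.]
54 511 tool x [ 8. 10. 10.] y [-15.  -0.  15.]
60 160 tool x [ 8.  9. 10.] y [-3.  1.  3.]
66 186 tool x [ 8.  9. 10.] y [-3. -0.  4.]
72 135 tool x [ 8.  9. 10.] y [-2. -0.  2.]
78 278 tool x [-10.  -7.   9.] y [-2.  1.  2.]
84 22 tool x [-8. -6. -4.] y [-2. -1.  3.]
scene n 13959 mat world z [-0.0004  0.0017  0.0039]
0 410 tool x [-51.  38.  67.] y [-22.  13.  24.]
6 43 tool x [-3. 23. 47.] y [-0. 10. 12.]
12 230 tool x [-10.  17.  44.] y [-10.   1.  12.]
18 12 tool x [-5. 35. 45.] y [-7.  1. 11.]
42 11 tool x [ 8.  8. 10.] y [-12.  -3.   8.]
48 16 tool x [ 2.  8. 10.] y [-14.   7.  17.]
54 15 tool x [ 7.  9. 10.] y [-5.  8. 18.]
60 13 tool x [ 5.  8. 10.] y [-4. 12. 19.]
66 11 tool x [ 8.  9. 10.] y [ 4. 12. 20.]
```

Depth shows the real fingertips about 35 mm above the reported TCP. They are centred in tool x and y. I'll open the fingers and measure the tip height precisely.

Request:
{"name": "arm_command", "arguments": {
  "dp": [
    [0,0,0],
    [0,0,0],
    [0,0,0],
    [0,0,0],
    [0,0,0],
    [0,0,0],
    [0,0,0]
  ],
  "angular": [
    [0,0,0],
    [0,0,0],
    [0,0,0],
    [0,0,0],
    [0,0,0],
    [0,0,0],
    [0,0,0]
  ],
  "claw": [0.55,0.55,0.55,0.55,0.55,0.55,0.55]
}}

```text
clock: 6.2
position: [0.4903, 0.0232, 0.0025]
ee_rot: [2.566, 1.813, -0.0]
force: [0.2, -0.2, -1.0]
width: 0.536
gripper_force: 0.0
```

```bash
python3 - <<'E'
from h import *;from cell import arm
s,R=state(arm);p=np.array(s["position"])
for n in("wrist","side"):
    a=arm.get_image(n);X=cloud(a);L=(X-p)@R*1000;z=X[...,2]*1000
    for sg in(-1,1):
        k=(a["z_map"]>0)&(L[...,0]>-12)&(L[...,0]<14)&(L[...,1]*sg>18)&(L[...,1]*sg<50)&(z>22)&(z<70)
        print(n,sg,k.sum(),"z",np.percentile(z[k],[0,2,10,50]).round(1) if k.any() else "", "inner y",np.percentile(abs(L[...,1][k]),[2,10]).round(1) if k.any() else "")
E
```

```text
t 6.2 p [490.3  23.2   2.5] xhead 70.5 z [ 0. -0. -1.] F [ 0.2 -0.2 -1. ] w 0.536 gf 0.0
wrist -1 2161 z [35.8 38.4 43.  56. ] inner y [24.3 24.4]
wrist 1 2160 z [35.7 38.5 42.8 56. ] inner y [24.6 24.7]
side -1 75 z [40.2 41.9 47.4 57.8] inner y [25.1 27.5]
side 1 144 z [35.5 40.3 42.6 55.8] inner y [24.3 25.3]
```

Request:
{"name": "arm_command", "arguments": {
  "dp": [
    [0,0,0.4],
    [0,0,0.4],
    [0,0,0.25],
    [0,0,0.15],
    [0,0,0]
  ],
  "angular": [
    [0,0,0],
    [0,0,0],
    [0,0,0],
    [0,0,0],
    [0,0,0]
  ],
  "claw": [0.55,0.55,0.55,0.55,0.55]
}}

```text
clock: 6.8
position: [0.4897, 0.0231, -0.0283]
ee_rot: [-2.565, -1.813, 0.002]
force: [-0.2, 0.3, 0.5]
width: 0.55
gripper_force: 0.0
```

Request:
{"name": "arm_command", "arguments": {
  "dp": [
    [0,0,0],
    [0,0,0],
    [0,0,0],
    [0,0,0],
    [0,0,0],
    [0,0,0]
  ],
  "angular": [
    [0,0,0],
    [0,0,0],
    [0,0,0],
    [0,0,0],
    [0,0,0],
    [0,0,0]
  ],
  "claw": [0,0,0,0,0,0],
  "force": 25
}}

```text
clock: 7.4
position: [0.4903, 0.0233, -0.0273]
ee_rot: [2.566, 1.813, 0.0]
force: [-0.4, -0.3, 3.7]
width: 0.234
gripper_force: 25.0
```

Request:
{"name": "arm_command", "arguments": {
  "dp": [
    [0,0,-0.3],
    [0,0,-0.7],
    [0,0,-0.35],
    [0,0,-0.35],
    [0,0,-0.35],
    [0,0,-0.35],
    [0,0,-0.35],
    [0,0,-0.35],
    [0,0,-0.35],
    [0,0,-0.35]
  ],
  "angular": [
    [0,0,0],
    [0,0,0],
    [0,0,0.936],
    [0,0,0.936],
    [0,0,0.936],
    [0,0,0.936],
    [0,0,0.936],
    [0,0,0.936],
    [0,0,0.936],
    [0,0,0.936]
  ],
  "claw": [0,0,0,0,0,0,0,0,0,0]
}}

```text
clock: 8.4
position: [0.49, 0.0234, 0.0681]
ee_rot: [-3.137, -0.159, 0.0]
force: [0.7, 0.5, -2.6]
width: 0.235
gripper_force: 25.0
```

Request:
{"name": "arm_command", "arguments": {
  "dp": [
    [-0.14,-0.98,0],
    [-0.14,-0.98,0],
    [-0.14,-0.98,0],
    [-0.14,-0.98,0],
    [-0.14,-0.98,0],
    [-0.14,-0.98,0],
    [-0.14,-0.98,0],
    [-0.14,-0.98,0],
    [-0.14,-0.98,0],
    [-0.14,-0.98,0]
  ],
  "angular": [
    [0,0,0],
    [0,0,0],
    [0,0,0],
    [0,0,0],
    [0,0,0],
    [0,0,0],
    [0,0,0],
    [0,0,0],
    [0,0,0],
    [0,0,0]
  ],
  "claw": [0,0,0,0,0,0,0,0,0,0]
}}

```text
clock: 9.4
position: [0.4287, 0.264, 0.0678]
ee_rot: [-3.137, -0.168, 0.001]
force: [1.4, 0.1, -1.4]
width: 0.237
gripper_force: 25.0
```

Request:
{"name": "arm_command", "arguments": {
  "dp": [
    [0,0,0],
    [0,0,0]
  ],
  "angular": [
    [0,0,0],
    [0,0,0]
  ],
  "claw": [0,0]
}}

```text
clock: 9.6
position: [0.4289, 0.2633, 0.0676]
ee_rot: [3.137, 0.17, -0.001]
force: [0.2, -1.0, -2.9]
width: 0.237
gripper_force: 25.0
```

```bash
python3 - <<'E'
from h import *;from cell import arm
state(arm);w=arm.get_image("wrist");g=w["frame"].min(2)
cv2.imwrite("pics/w4.png",w["frame"][...,::-1])
for t in (200,235):
    print("bright",t);[print(b) for b in blobs(w,g>t,.022,300)]
print("dark");[print(b) for b in blobs(w,g<85,.008,300)]
E
```

```text
t 9.6 p [428.9 263.3  67.6] xhead 6.2 z [-0. -0. -1.] F [ 0.2 -1.  -2.9] w 0.237 gf 25.0
bright 200
(array([322., 230.]), array([444.4, 264.4]), array([31.8, 33.9]), np.float32(97.3))
(array([225.,  54.]), array([530.5, 323. ]), array([13.9, 48.4]), np.float32(6.0))
(array([459.,  84.]), array([524.2, 199.8]), array([21.6, 89.3]), np.float32(6.0))
(array([175.,  83.]), array([508.1, 348.3]), array([22.9, 89.2]), np.float32(6.0))
bright 235
(array([321., 238.]), array([436.9, 263. ]), array([15.1, 33.3]), np.float32(99.7))
(array([453., 152.]), array([495.4, 197. ]), array([11.3, 20.4]), np.float32(96.2))
(array([465.,  13.]), array([561.6, 203.6]), array([11.3, 20.6]), np.float32(96.2))
(array([176.,  83.]), array([508.4, 347.8]), array([21.7, 88.6]), np.float32(6.2))
dark
(array([383., 254.]), array([425.9, 220.1]), array([34.6, 46.1]), np.float32(127.9))
(array([444., 227.]), array([450.2, 189. ]), array([30. , 30.1]), np.float32(59.6))
(array([369., 210.]), array([454.7, 235.6]), array([26.6, 36.9]), np.float32(19.7))
(array([507., 106.]), array([518.2, 166.8]), array([  2.1, 114.6]), np.float32(5.7))
(array([433., 107.]), array([523.2, 199.7]), array([31.4, 97.5]), np.float32(6.2))
(array([318.,  90.]), array([515.2, 273.7]), array([31.1, 97.5]), np.float32(6.0))
(array([201., 106.]), array([507.5, 347.1]), array([31. , 97.4]), np.float32(5.1))
(array([131., 106.]), array([495.6, 377.3]), array([  4.6, 113.9]), np.float32(6.2))
```

View pics/w4.png

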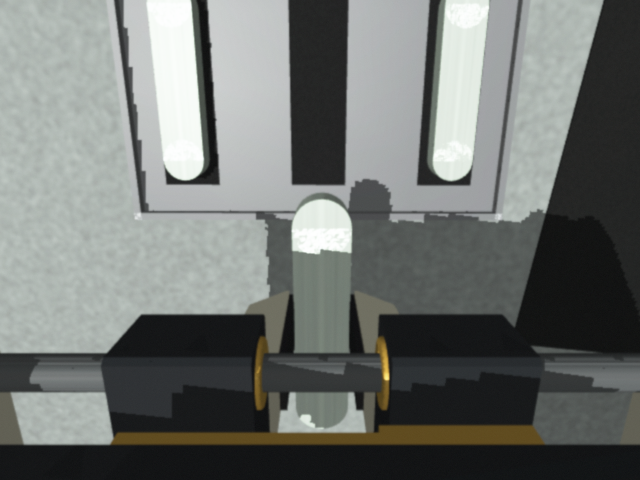

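Wrist view: the held key runs along column 321 from row 195 to 427. The empty strip is at (318,90), with neighbours at (177,90) and (460,90). Now the key's offset in the hand, then the move.

```bash
python3 - <<'E'
from h import *;from cell import arm
s,R=state(arm);w=arm.get_image("wrist");X=cloud(w);L=(X-s["position"])@R*1000
z=X[...,2]*1000
k=(w["z_map"]>0)&(abs(L[...,1])<12)&(abs(L[...,0])<65)&(z>104)&(z<120)
m=k&(L[...,0]>12)
print("top z",np.median(z[m]),"x range",np.percentile(L[...,0][k],[0,.5,99.5,100]).round(1))
for lo in(15,25,35):
    q=m&(abs(L[...,0]-lo-5)<5);print(lo+5,np.percentile(L[...,1][q],[1,99]).round(1))
d=R.T@(np.array([.5214,.2742,0])-s["position"]);print("to gap, tool mm",(d*1000).round(1))
E
```

```text
t 9.65 p [429.2 262.5  67.6] xhead 6.1 z [-0. -0. -1.] F [-0.4 -0.9 -2.1] w 0.233 gf 25.0
top z 109.05352263690087 x range [-51.1 -49.2  49.   49.5]
20 [-9.9 11.8]
30 [-9.7 11.7]
40 [-9.6 11.5]
to gap, tool mm [92.9 -1.9 67.6]
```

Request:
{"name": "arm_command", "arguments": {
  "dp": [
    [0.74,-0.08,0.3],
    [0.74,0,0.5],
    [0.75,0,0.5],
    [0.75,0,0.6],
    [0.75,0,0.5],
    [0,0,0],
    [0,0,0]
  ],
  "angular": [
    [0,0,0],
    [0,0,0],
    [0,0,0],
    [0,0,0],
    [0,0,0],
    [0,0,0],
    [0,0,0]
  ],
  "claw": [0,0,0,0,0,0,0]
}}

```text
clock: 10.4
position: [0.5219, 0.2735, 0.0072]
ee_rot: [3.136, 0.165, -0.001]
force: [-0.8, -0.1, -2.3]
width: 0.235
gripper_force: 25.0
```

```bash
cat >> h.py <<'E'
def hold(arm,zs,half,key=True):
    """tool-frame y spans (mm) of held key, dark strip and neighbours ahead of the fingers"""
    P=[];s,R=state(arm);w=arm.get_image("wrist");X=cloud(w);L=(X-s["position"])@R*1000;z=X[...,2]*1000;ok=w["z_map"]>0
    if key:
        k=ok&(abs(L[...,1])<14)&(abs(L[...,0])<half+15)&(abs(z-zs)<6);
        print("key top",np.median(z[k]),"x",np.percentile(L[...,0][k],[.5,99.5]).round(1))
        for lo in(20,30,40):
            q=k&(abs(L[...,0]-lo)<5)
            if q.sum()>20:print(" key y",lo,np.percentile(L[...,1][q],[1,99]).round(1))
    for sg in(-1,1):
        q=ok&(abs(L[...,1]*sg-75)<20)&(abs(L[...,0])<half+20)&(z>17)&(z<27)
        if q.sum()>50:
            print(" nb",sg,"x",np.percentile(L[...,0][q],[.5,99.5]).round(1))
            for lo in(0,20,40):
                r=q&(abs(L[...,0]-lo)<5)
                if r.sum()>20:print("   y",lo,np.percentile(L[...,1][r],[1,99]).round(1))
    return w,L,z
E
python3 - <<'E'
from h import *;from cell import arm
w,L,z=hold(arm,51,50)
cv2.imwrite("pics/w5.png",w["frame"][...,::-1])
E
```

```text
t 10.4 p [521.9 273.5   7.2] xhead 6.0 z [-0.001 -0.001 -1.   ] F [-0.8 -0.1 -2.3] w 0.235 gf 25.0
key top 48.64984195121414 x [-49.2  48.8]
 key y 20 [-9.9 11.8]
 key y 30 [-9.8 11.6]
 key y 40 [-9.6 11.5]
 nb -1 x [-10.9  48.3]
   y 0 [-86.5 -64.6]
   y 20 [-86.7 -64.6]
   y 40 [-86.3 -64.7]
 nb 1 x [-10.7  48.4]
   y 0 [63.  84.9]
   y 20 [62.9 84.9]
   y 40 [63.  84.7]
```

Request:
{"name": "arm_command", "arguments": {
  "dp": [
    [-0.01,-0.06,0.3],
    [0,0,0.35],
    [0,0,0.25],
    [0,0,0.12],
    [0,0,0.06],
    [0,0,0]
  ],
  "angular": [
    [0,0,0],
    [0,0,0],
    [0,0,0],
    [0,0,0],
    [0,0,0],
    [0,0,0]
  ],
  "claw": [0,0,0,0,0,0]
}}

```text
clock: 11.05
position: [0.5214, 0.2764, -0.0197]
ee_rot: [3.137, 0.168, -0.0]
force: [0.0, -0.2, -3.1]
width: 0.235
gripper_force: 25.0
```

Request:
{"name": "arm_command", "arguments": {
  "dp": [
    [0,0,0.03],
    [0,0,0.02],
    [0,0,0]
  ],
  "angular": [
    [0,0,0],
    [0,0,0],
    [0,0,0]
  ],
  "claw": [0,0,0]
}}

```text
clock: 11.35
position: [0.5215, 0.2765, -0.0206]
ee_rot: [-3.137, -0.168, -0.0]
force: [-0.2, -0.5, -3.5]
width: 0.235
gripper_force: 25.0
```

```bash
python3 - <<'E'
from h import *;from cell import arm
hold(arm,21.5,50)
E
```

```text
t 11.35 p [521.5 276.5 -20.6] xhead 6.1 z [ 0.  0. -1.] F [-0.2 -0.5 -3.5] w 0.235 gf 25.0
key top 20.810161615968966 x [-49.2  48.9]
 key y 20 [-9.9 11.8]
 key y 30 [-9.7 11.6]
 key y 40 [-9.6 11.5]
 nb -1 x [-7.5 48.7]
   y 0 [-83.7 -61.7]
   y 20 [-83.6 -61.5]
   y 40 [-83.3 -61.6]
 nb 1 x [-10.1  48.5]
   y 0 [66.1 88.3]
   y 20 [65.9 87.9]
   y 40 [66.2 87.7]
```

Request:
{"name": "arm_command", "arguments": {
  "dp": [
    [0,0,0.03],
    [0,0,0]
  ],
  "angular": [
    [0,0,0],
    [0,0,0]
  ],
  "claw": [0,0]
}}

```text
clock: 11.6
position: [0.5216, 0.2766, -0.0212]
ee_rot: [-3.137, -0.168, -0.0]
force: [-1.2, -0.3, 1.4]
width: 0.234
gripper_force: 25.0
```

Request:
{"name": "arm_command", "arguments": {
  "dp": [
    [0,0,-0.06],
    [0,0.05,0],
    [0,0,0],
    [0,0,0]
  ],
  "angular": [
    [0,0,0],
    [0,0,0],
    [0,0,0],
    [0,0,0]
  ],
  "claw": [0,0,0,0]
}}

```text
clock: 12.0
position: [0.5216, 0.2752, -0.02]
ee_rot: [3.137, 0.168, -0.0]
force: [0.8, -0.1, -3.0]
width: 0.235
gripper_force: 25.0
```

```bash
python3 - <<'E'
from h import *;from cell import arm
hold(arm,21.5,50)
E
```

```text
t 12.0 p [521.6 275.2 -20. ] xhead 6.1 z [-0. -0. -1.] F [ 0.8 -0.1 -3. ] w 0.235 gf 25.0
key top 21.37480771152984 x [-49.1  48.9]
 key y 20 [-9.8 11.8]
 key y 30 [-9.7 11.7]
 key y 40 [-9.6 11.6]
 nb -1 x [-9.2 48.8]
   y 0 [-85.2 -63. ]
   y 20 [-85.  -62.8]
   y 40 [-84.6 -63. ]
 nb 1 x [-8.5 48.5]
   y 0 [64.7 86.8]
   y 20 [64.5 86.5]
   y 40 [64.7 86.4]
```

Centred to about 0.2 mm. I'll lower to contact and release.

Request:
{"name": "arm_command", "arguments": {
  "dp": [
    [0,0,0.04],
    [0,0,0.03],
    [0,0,0.01],
    [0,0,0]
  ],
  "angular": [
    [0,0,0],
    [0,0,0],
    [0,0,0],
    [0,0,0]
  ],
  "claw": [0,0,0,0]
}}

```text
clock: 12.45
position: [0.5216, 0.2753, -0.0212]
ee_rot: [-3.137, -0.168, -0.0]
force: [-3.7, -1.2, 8.1]
width: 0.235
gripper_force: 25.0
```

Request:
{"name": "arm_command", "arguments": {
  "dp": [
    [0,0,0],
    [0,0,0],
    [0,0,0],
    [0,0,0],
    [0,0,-0.3],
    [0,0,-0.6],
    [0,0,-0.8],
    [0,0,-0.8],
    [0,0,-0.8],
    [0,0,0]
  ],
  "angular": [
    [0,0,0],
    [0,0,0],
    [0,0,0],
    [0,0,0],
    [0,0,0],
    [0,0,0],
    [0,0,0],
    [0,0,0],
    [0,0,0],
    [0,0,0]
  ],
  "claw": [0.3,0.4,0.5,0.5,0.5,0.5,0.5,0.5,0.5,0.5]
}}

```text
clock: 13.45
position: [0.5237, 0.2763, 0.0645]
ee_rot: [-3.134, -0.167, -0.008]
force: [-0.3, -0.1, 0.5]
width: 0.503
gripper_force: 0.0
```

```bash
python3 - <<'E'
from h import *;from cell import arm
hold(arm,20.5,50)
E
```

```text
t 13.45 p [523.7 276.3  64.5] xhead 6.1 z [ 0.005  0.003 -1.   ] F [-0.3 -0.1  0.5] w 0.503 gf 0.0
key top 20.273874457053918 x [-51.4  46.2]
 key y 20 [-9.  12.8]
 key y 30 [-8.9 12.7]
 key y 40 [-8.2 12.4]
 nb -1 x [-39.2  45.7]
   y 0 [-83.9 -62.1]
   y 20 [-83.9 -61.9]
   y 40 [-83.3 -62.4]
 nb 1 x [-39.1  45.6]
   y 0 [65.7 87.7]
   y 20 [65.8 87.7]
   y 40 [66.  87.1]
```

Long key placed: the key midline is within 0.2 mm of the neighbours' midline, ends within 0.6 mm. Now the short key.

Request:
{"name": "arm_command", "arguments": {
  "dp": [
    [0.25,0.97,0],
    [0.25,0.97,0],
    [0.25,0.97,0],
    [0.25,0.97,0],
    [0.25,0.97,0],
    [0.25,0.97,0],
    [0.25,0.97,0],
    [0.25,0.97,0],
    [0.25,0.97,0],
    [0.25,0.97,0]
  ],
  "angular": [
    [0,0,0],
    [0,0,0],
    [0,0,0],
    [0,0,0],
    [0,0,0],
    [0,0,0],
    [0,0,0],
    [0,0,0],
    [0,0,0],
    [0,0,0]
  ],
  "claw": [0.55,0.55,0.55,0.55,0.55,0.55,0.55,0.55,0.55,0.55]
}}

```text
clock: 14.5
position: [0.6094, 0.0398, 0.0601]
ee_rot: [3.137, 0.168, -0.002]
force: [-0.4, 0.5, 0.1]
width: 0.555
gripper_force: 0.0
```

Request:
{"name": "arm_command", "arguments": {
  "dp": [
    [0.23,0.97,0],
    [0.23,0.97,0],
    [0,0,0],
    [0,0,0],
    [0,0,0],
    [0,0,0],
    [0,0,0],
    [0,0,0],
    [0,0,0],
    [0,0,0]
  ],
  "angular": [
    [0,0,0],
    [0,0,0],
    [0,0,-0.94],
    [0,0,-0.94],
    [0,0,-0.94],
    [0,0,-0.94],
    [0,0,-0.94],
    [0,0,-0.94],
    [0,0,-0.94],
    [0,0,-0.94]
  ],
  "claw": [0.55,0.55,0.55,0.55,0.55,0.55,0.55,0.55,0.55,0.55]
}}

```text
clock: 15.5
position: [0.6257, -0.0062, 0.0601]
ee_rot: [-2.556, -1.826, 0.001]
force: [-0.6, -0.8, 0.4]
width: 0.551
gripper_force: 0.0
```

Request:
{"name": "arm_command", "arguments": {
  "dp": [
    [0,0,0],
    [0,0,0],
    [0,0,0],
    [0,0,0],
    [0,0,0],
    [0,0,0],
    [0,0,0],
    [0,0,0]
  ],
  "angular": [
    [0,0,-0.94],
    [0,0,-0.94],
    [0,0,-0.94],
    [0,0,-0.94],
    [0,0,-0.94],
    [0,0,-0.94],
    [0,0,0],
    [0,0,0]
  ],
  "claw": [0.55,0.55,0.55,0.55,0.55,0.55,0.55,0.55]
}}

```text
clock: 16.3
position: [0.6259, -0.0063, 0.0602]
ee_rot: [-1.595, -2.706, 0.0]
force: [0.3, -0.1, -0.2]
width: 0.552
gripper_force: 0.0
```

```bash
python3 - <<'E'
from h import *;from cell import arm
s,R=state(arm);w=arm.get_image("wrist");X=cloud(w);L=(X-s["position"])@R*1000;z=X[...,2]*1000
k=((w["z_map"]>0)&(abs(L[...,1])<22)&(abs(L[...,0])<60)&(z>8)&(z<22))
p=L[k][:,:2].astype(np.float32);print(k.sum(),cv2.minAreaRect(p),np.percentile(p[:,0],[.5,99.5]),s["joints"])
E
```

```text
t 16.3 p [625.9  -6.3  60.2] xhead 119.0 z [-0.001  0.    -1.   ] F [ 0.3 -0.1 -0.2] w 0.552 gf 0.0
3513 ((-0.9374294281005859, 1.391958236694336), (21.726051330566406, 63.131752014160156), 89.44361114501953) [-31.14369484  30.23635254] [ 0.03622123  0.57154549 -0.16441887  1.70026932  0.1148599   0.87984946
  0.329975  ]
```

Request:
{"name": "arm_command", "arguments": {
  "dp": [
    [-0.02,0.03,0.9],
    [0,0,0.9],
    [0,0,0.8],
    [0,0,0.5],
    [0,0,0.27],
    [0,0,0.13],
    [0,0,0]
  ],
  "angular": [
    [0,0,-0.06],
    [0,0,0],
    [0,0,0],
    [0,0,0],
    [0,0,0],
    [0,0,0],
    [0,0,0]
  ],
  "claw": [0.55,0.55,0.55,0.55,0.55,0.55,0.55]
}}

```text
clock: 17.05
position: [0.6273, -0.0062, -0.0268]
ee_rot: [1.577, 2.717, 0.0]
force: [-0.0, 0.5, 0.0]
width: 0.546
gripper_force: 0.0
```

Request:
{"name": "arm_command", "arguments": {
  "dp": [
    [0,0,0],
    [0,0,0],
    [0,0,0],
    [0,0,0],
    [0,0,0],
    [0,0,0],
    [0,0,0]
  ],
  "angular": [
    [0,0,0],
    [0,0,0],
    [0,0,0],
    [0,0,0],
    [0,0,0],
    [0,0,0],
    [0,0,0]
  ],
  "claw": [0,0,0,0,0,0,0],
  "force": 25
}}

```text
clock: 17.75
position: [0.6274, -0.0062, -0.0266]
ee_rot: [1.577, 2.717, 0.001]
force: [-1.6, -0.2, 4.3]
width: 0.238
gripper_force: 25.0
```

Request:
{"name": "arm_command", "arguments": {
  "dp": [
    [0,0,-0.3],
    [0,0,-0.7],
    [0,0,-0.35],
    [0,0,-0.35],
    [0,0,-0.35],
    [0,0,-0.35],
    [0,0,-0.35],
    [0,0,-0.35],
    [0,0,-0.35],
    [0,0,-0.35]
  ],
  "angular": [
    [0,0,0],
    [0,0,0],
    [0,0,-0.905],
    [0,0,-0.905],
    [0,0,-0.905],
    [0,0,-0.905],
    [0,0,-0.905],
    [0,0,-0.905],
    [0,0,-0.905],
    [0,0,-0.905]
  ],
  "claw": [0,0,0,0,0,0,0,0,0,0]
}}

```text
clock: 18.75
position: [0.6267, -0.0065, 0.0684]
ee_rot: [0.063, -3.14, 0.001]
force: [1.1, -0.4, -1.1]
width: 0.237
gripper_force: 25.0
```

Request:
{"name": "arm_command", "arguments": {
  "dp": [
    [0.18,-0.93,0],
    [0.18,-0.93,0],
    [0.18,-0.93,0],
    [0.18,-0.93,0],
    [0.18,-0.93,0],
    [0.18,-0.93,0],
    [0.17,-0.93,0],
    [0.17,-0.93,0],
    [0.17,-0.93,0],
    [0.17,-0.93,0]
  ],
  "angular": [
    [0,0,0],
    [0,0,0],
    [0,0,0],
    [0,0,0],
    [0,0,0],
    [0,0,0],
    [0,0,0],
    [0,0,0],
    [0,0,0],
    [0,0,0]
  ],
  "claw": [0,0,0,0,0,0,0,0,0,0]
}}

```text
clock: 19.75
position: [0.5905, -0.2412, 0.0681]
ee_rot: [0.054, -3.14, 0.0]
force: [0.3, 0.1, -1.9]
width: 0.237
gripper_force: 25.0
```

Request:
{"name": "arm_command", "arguments": {
  "dp": [
    [0.17,-0.93,0],
    [0.17,-0.93,0],
    [0,0,0.6],
    [0,0,0.8],
    [0,0,0.5],
    [0,0,0.3],
    [0,0,0],
    [0,0,0],
    [0,0,0]
  ],
  "angular": [
    [0,0,0],
    [0,0,0],
    [0,0,0],
    [0,0,0],
    [0,0,0],
    [0,0,0],
    [0,0,0],
    [0,0,0],
    [0,0,0]
  ],
  "claw": [0,0,0,0,0,0,0,0,0]
}}

```text
clock: 20.65
position: [0.585, -0.2869, 0.0139]
ee_rot: [-0.054, 3.14, -0.001]
force: [-0.2, 0.0, -0.7]
width: 0.233
gripper_force: 25.0
```

```bash
python3 - <<'E'
from h import *;from cell import arm
w,L,z=hold(arm,55,32)
cv2.imwrite("pics/w6.png",w["frame"][...,::-1])
E
```

```text
t 20.65 p [ 585.  -286.9   13.9] xhead -178.0 z [ 0.001 -0.    -1.   ] F [-0.2  0.  -0.7] w 0.233 gf 25.0
key top 54.67999916589298 x [-13.   32.2]
 key y 20 [-11.5  10. ]
 key y 30 [-10.3   8.8]
 nb -1 x [-13.5  32.8]
   y 0 [-85.1 -63.1]
   y 20 [-85.1 -63.1]
 nb 1 x [-13.4  32.6]
   y 0 [64.5 86.4]
   y 20 [64.4 86.5]
```

View pics/w6.png

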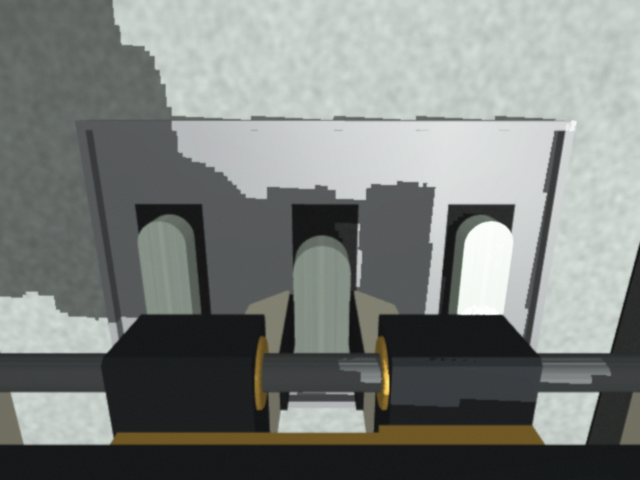

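The held short key is above the strip at (322,290), between its neighbours at (168,265) and (485,265). Small correction, then lower.

Request:
{"name": "arm_command", "arguments": {
  "dp": [
    [0.02,0.05,0.4],
    [0,0,0.4],
    [0,0,0.3],
    [0,0,0.18],
    [0,0,0],
    [0,0,0]
  ],
  "angular": [
    [0,0,0],
    [0,0,0],
    [0,0,0],
    [0,0,0],
    [0,0,0],
    [0,0,0]
  ],
  "claw": [0,0,0,0,0,0]
}}

```text
clock: 21.3
position: [0.5837, -0.2856, -0.0191]
ee_rot: [0.054, -3.141, -0.0]
force: [-0.6, -0.7, -0.2]
width: 0.237
gripper_force: 25.0
```

```bash
python3 - <<'E'
from h import *;from cell import arm
hold(arm,23,32)
E
```

```text
t 21.3 p [ 583.7 -285.6  -19.1] xhead -178.0 z [-0.  0. -1.] F [-0.6 -0.7 -0.2] w 0.237 gf 25.0
key top 21.69296388232007 x [-13.   32.2]
 key y 20 [-11.6  10. ]
 key y 30 [-10.6   8.7]
 nb -1 x [-8.5 31.6]
   y 0 [-86.7 -64.6]
   y 20 [-86.4 -64.4]
 nb 1 x [-9.1 31.5]
   y 0 [63.2 85.3]
   y 20 [63.2 85.1]
```

Request:
{"name": "arm_command", "arguments": {
  "dp": [
    [-0.02,0,0],
    [0,0,0.03],
    [0,0,0.02],
    [0,0,0.01],
    [0,0,0]
  ],
  "angular": [
    [0,0,0],
    [0,0,0],
    [0,0,0],
    [0,0,0],
    [0,0,0]
  ],
  "claw": [0,0,0,0,0]
}}

```text
clock: 21.85
position: [0.5842, -0.2857, -0.0205]
ee_rot: [0.054, -3.141, 0.0]
force: [-0.3, -0.5, -1.3]
width: 0.235
gripper_force: 25.0
```

Request:
{"name": "arm_command", "arguments": {
  "dp": [
    [0,0,0.02],
    [0,0,0.02],
    [0,0,0]
  ],
  "angular": [
    [0,0,0],
    [0,0,0],
    [0,0,0]
  ],
  "claw": [0,0,0]
}}

```text
clock: 22.15
position: [0.5842, -0.2857, -0.0207]
ee_rot: [-0.054, 3.141, -0.001]
force: [-2.7, 1.0, 8.1]
width: 0.234
gripper_force: 25.0
```

Contact at about 8 N. Releasing.

Request:
{"name": "arm_command", "arguments": {
  "dp": [
    [0,0,0],
    [0,0,0],
    [0,0,0],
    [0,0,0],
    [0,0,-0.3],
    [0,0,-0.6],
    [0,0,-0.8],
    [0,0,-0.8],
    [0,0,-0.8],
    [0,0,-0.8]
  ],
  "angular": [
    [0,0,0],
    [0,0,0],
    [0,0,0],
    [0,0,0],
    [0,0,0],
    [0,0,0],
    [0,0,0],
    [0,0,0],
    [0,0,0],
    [0,0,0]
  ],
  "claw": [0.3,0.4,0.5,0.5,0.5,0.5,0.5,0.5,0.5,0.5]
}}

```text
clock: 23.15
position: [0.5846, -0.2856, 0.0834]
ee_rot: [-0.054, 3.14, -0.001]
force: [-0.6, -0.8, -0.2]
width: 0.497
gripper_force: 0.0
```

Request:
{"name": "arm_command", "arguments": {
  "dp": [
    [0,0,0],
    [0,0,0],
    [0,0,0]
  ],
  "angular": [
    [0,0,0],
    [0,0,0],
    [0,0,0]
  ],
  "claw": [0.5,0.5,0.5]
}}

```text
clock: 23.45
position: [0.5837, -0.2855, 0.0806]
ee_rot: [0.054, -3.14, -0.0]
force: [0.5, 0.8, -0.7]
width: 0.499
gripper_force: 0.0
```

```bash
python3 - <<'E'
from h import *;from cell import arm
hold(arm,20.5,32)
cv2.imwrite("pics/s7.png",arm.get_image("side")["frame"][...,::-1])
E
```

```text
t 23.45 p [ 583.7 -285.5   80.6] xhead -178.0 z [-0.001  0.    -1.   ] F [ 0.5  0.8 -0.7] w 0.499 gf 0.0
key top 20.257592788452197 x [-30.2  31.3]
 key y 20 [-11.6   9.8]
 key y 30 [-10.3   8. ]
 nb -1 x [-30.2  31.1]
   y 0 [-86.3 -64.6]
   y 20 [-86.6 -64.6]
 nb 1 x [-30.4  31. ]
   y 0 [63.2 85. ]
   y 20 [63.2 84.9]
```

View pics/s7.png

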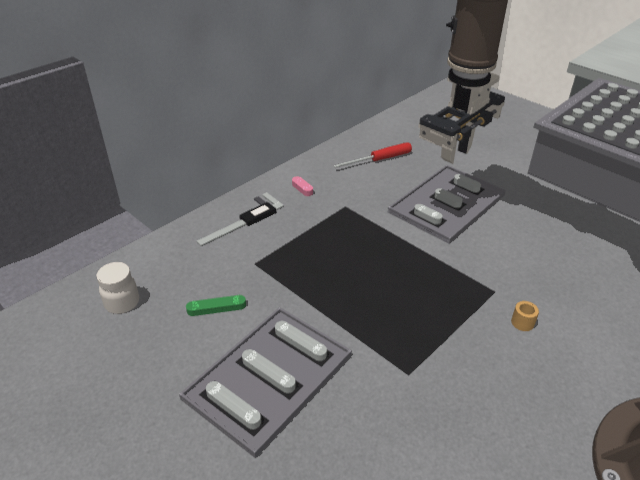

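Both trays now hold three parallel keys: the long key at (268,370) and the short key at (449,199). The mat is empty, the decoys are untouched and the gripper is clear.

```bash
python3 -c "
from cell import arm
print(arm.sign_off())"
```

```text
the job is handed in; nothing more can be done
None
```

Both keys are in the middle places of their own trays, lying flat and parallel to their neighbours. They measure within about 1 mm of centre, are released, and the job was handed in at about 23.5 s of the 48 s allowed.

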